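# Centre the mug on its coaster

### The job

The pink mug was set down carelessly and its foot hangs over the edge of its wooden coaster. Push it with light taps of the closed fingertips or the outside of the fingers, low on its round side so that it neither tips nor slips off, until it stands upright in the middle of the coaster with an even rim of wood all round. Do not grip or lift the mug, leave the coaster where it lies and the things around it undisturbed, and finish with the hand clear.

Things in the scene. Friction and masses are not known exactly. Their poses are not given: they have to be found in the camera images.
- mug: Pale pink ceramic mug, empty, 0.25 to 0.40 kg, 80 mm high. Origin: centre of the underside of its round foot; z up. Foot only 48 mm across; the round body is widest low down, 84 mm across at 25 to 30 mm above the origin, and narrows to 71 mm at the open rim. It slides at about 1 to 3 N, rocks on its foot, and can tip or jam if pushed over 35 mm above the coaster.
- mug_handle (a point): Middle of the grip of the mug's C-shaped handle, 66 mm from the mug's axis along the mug's +y and 45 mm above its foot. The handle is 9 mm thick, reaches 71 mm from the axis and lies 18 to 71 mm above the foot. At the start it points anywhere but within about 60 degrees of the direction in which the mug is off-centre.
- coaster: Round dark wooden coaster, 96 mm across and 10 mm thick, lying loose on its cork backing. Origin: the centre of its underside, at desk height (z = 0); its top is at +10 mm. The mug stands upright on it, at the start 26 to 34 mm off its centre with the foot overhanging the edge. The coaster keeps still while the mug slides on it.
- glasses_case: Black plastic eyeglass case, closed, lying beside the coaster to its left or right: 162 mm long (its x axis), 62 mm wide, 41 mm high. Origin: centre of the underside. Leave alone.
- notes: Block of sticky notes, 76 x 76 mm and 22 mm high. Origin: centre of the underside. Leave alone.
- stapler: Black stapler, 150 mm long (its x axis), 36 mm wide, 60 mm high. Origin: centre of the underside. Leave alone.
Mind the look-alikes: they are no part of the job. Of the things like the coaster, leave any that is orange or turquoise; of the rest the smaller one is meant.

How it is judged:
By the outcome, as a careful person would: the job done as asked, in the order asked, and still so for the second after the job is handed in, with the robot touching nothing.
It also fails if it takes over 72 s, if anything falls off the work surface, if the arm or the gripper's body presses on something with over 40 N, if the wrist force passes 120 N, or if a joint passes its speed limit or range.

### The arm

A 6-joint arm with a two-finger parallel gripper is mounted at the origin on the work surface. World frame = base frame: x ahead of the robot, y to its left, z up, the work surface at z = 0. Lengths are in m, angles in degrees, forces in N, time in s.
With the tool pointing down it reaches from about 0.25 to 0.725 m from the base axis. Payload 9.7 kg.
Tool frame: the origin (TCP) lies midway between the tips of the shut fingers; the grasp point (between the pads) lies 19 mm behind it; z points along the fingers, y is the line along which they close (so a half turn about z gives the same grasp; the last joint's range is limited). The gripper opens to 85 mm and grips with 20 to 120 N. Pads are 22 mm wide; open, the fingers measure 114 mm over their backs; the gripper's body (76 mm by 85 mm) begins 54 mm behind the grasp point. The pads swing forward as they close: fully open they stand 13 mm farther back than shut.
Start: joints at [-63.541, 4.979, 10.078, 95.1, 0, 90], TCP at [0.245, -0.492, 0.231] pointing down, gripper open.
Joint ranges: [-179.16, 179.16], [-48.56, 103.87], [-65.8, 70.77], [-126.05, 130.52], [-82.76, 87.17], [-180, 180]. Speed limits (degrees/s): [127.2, 127.2, 147.25, 180, 180, 180].

### API

Orientations are given as [roll, pitch, yaw] about the fixed x, y, z axes, in that order (R = Rz(yaw) Ry(pitch) Rx(roll)).
In Python, from workcell import * gives the robot as it stands.
- The arm moves only by the tool servo_tool, never from a script. Its argument "moves" is a list of rows, each a list of 4 numbers: the shift along the world's x, y, z in cm, then the turn about the world's z in rad. A call has 1 to 20 rows; each row is the pose to reach, as a shift and turn from the pose commanded when the call began; what a row does not reach only later rows make up. A row lasts 1/12 s, in which the tool goes at most 41.7 mm and 7.16 degrees, less where a joint would pass 70% of its speed; a pose out of reach is approached as far as the arm can. A call with a gripper value outside its range is refused whole. "claw" is the closure, from 0 (fully open) to 1 (shut), set as the call begins (left out, the last holds). The fingers move at their own pace and stop on an object; "force" is the grip in N (left out, the last holds). Time passes only in rows, so rows that repeat a pose let the fingers close. It gives the time, the measured TCP pose, the force, the opening and the grip force at its end, in the units of the state.
- get_obs(): the state, without advancing time (a new reading comes with each control period).
- camera(name): name is "scene" or "top"; returns the picture (420x560x3 uint8, red, green, blue); there is no depth.
- get_calibration(name): a dict with "fx", "fy", "cx", "cy" (pixels), "rvec" (rotation vector, rad) and "tvec" (3), from world to camera coordinates, as OpenCV has them. Camera axes: x right, y down, z forward; pixel columns grow to the right and rows downward; lengths in m; the calibration is good to about 2 mm. A picture is of the moment at which its call begins. get_calibration takes no time and is no camera call.
- job_done(): hands the job in; it is judged then, once.
The state is a dict: "time": time; "q": joint angles; "qd": joint speeds; "joint_efforts": joint torques, N m; "ee_pos": TCP position; "tcp_rot": TCP orientation; "wrist_force": force on the tool from outside, world axes, zero at the start; "torque": the same for the moment, N m; "opening": finger opening in m; "grasp_force": force on a finger pad.
Only numpy, scipy, OpenCV 4.12 (cv2) and the standard library are available. Lean on these libraries where they do the work, as an engineer would, in place of code of your own. Each camera call takes 0.05 s, during which the arm holds its last target. There are 200 camera calls.

## Working session

There is one attempt and no reset: what is moved stays moved. The work goes in short steps, Python scripts to look and compute and a tool call to move; the robot and the scene stay as the last step left them, time stands still between calls to the robot, and variables do not carry over. Pictures are saved under pics/ and viewed, at most 10 in all, crops included, and the job is handed in when it is done.

Besides the shell and the picture viewer there is one more tool, called after "Request:" as name([rows], argument=value, ...), one row to a line, values as JSON. servo_tool: Moves the arm, as the interface text tells. Its arguments: {"type":"object","properties":{"moves":{"type":"array","items":{"type":"array","items":{"type":"number"}}},"claw":{"type":"number"},"force":{"type":"number"}},"required":["moves"]}

```bash
mkdir -p pics
python3 - <<'E'
from workcell import *
import cv2,numpy as np
for n in("top","scene"):
    cv2.imwrite(f"pics/{n}0.png",camera(n)[:,:,::-1])
    c=get_calibration(n);R=cv2.Rodrigues(np.array(c["rvec"]))[0];print(n,c["fx"],c["cx"],c["cy"],(-R.T@np.array(c["tvec"]).ravel()).round(3))
E
```

```text
top 541.9095845838776 276.57698616412347 207.08050573815055 [0.284 0.082 1.24 ]
scene 526.2557331155263 273.143432666457 211.70243474879157 [1.089 0.727 0.795]
```

View pics/top0.png

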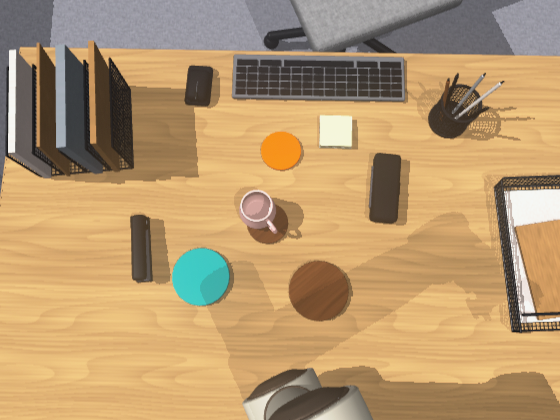

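View pics/scene0.png

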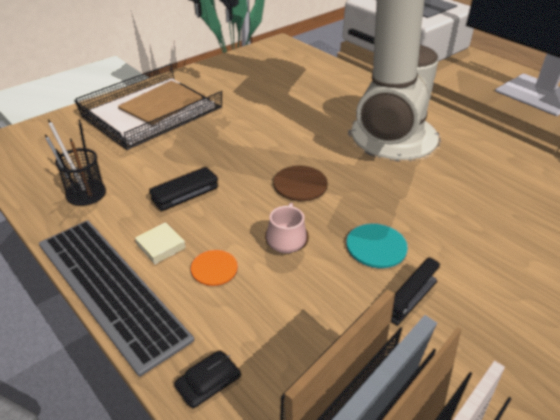

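The top view has robot at the bottom and +x up. The pink mug is around (258,208) on the small dark coaster at about (267,222), with its handle at lower right (272,228). The orange, turquoise and larger brown discs are decoys. Next I'll fit circles to the mug and coaster on planes at the right heights.

```bash
cat > h.py <<'E'
from workcell import *
import cv2,numpy as np
from scipy.optimize import least_squares
def cal(n):
    c=get_calibration(n);R=cv2.Rodrigues(np.array(c["rvec"],float))[0];t=np.array(c["tvec"],float).ravel();return c,R,t
def plane(n,px,z):
    c,R,t=cal(n);px=np.asarray(px,float).reshape(-1,2)
    d=np.c_[(px[:,0]-c["cx"])/c["fx"],(px[:,1]-c["cy"])/c["fy"],np.ones(len(px))]@R
    C=-R.T@t;return (C+d*((z-C[2])/d[:,2])[:,None])[:,:2]
def proj(n,P):
    c,R,t=cal(n);K=np.array([[c["fx"],0,c["cx"]],[0,c["fy"],c["cy"]],[0,0,1]])
    return cv2.projectPoints(np.array(P,float).reshape(-1,1,3),R,t,K,None)[0].reshape(-1,2)
def fit(P,r,c0):
    s=least_squares(lambda c:np.hypot(*(P-c).T)-r,c0,loss="soft_l1",f_scale=.001)
    return s.x,np.sqrt(np.median(s.fun**2)) 
def masks(im):
    hsv=cv2.cvtColor(im,cv2.COLOR_RGB2HSV).astype(int);r,g,b=[im[:,:,i].astype(int) for i in range(3)]
    pink=(((hsv[:,:,0]>165)|(hsv[:,:,0]<5))&(hsv[:,:,1]>25)&(hsv[:,:,2]>70)&(b>g-5))
    dark=(hsv[:,:,2]<115)&(hsv[:,:,1]>70)&~pink
    return pink,dark
E
python3 - <<'E'
from h import *
im=camera("top");p,d=masks(im)
x0,y0,x1,y1=215,170,315,260
c=im[y0:y1,x0:x1]; 
o=c.copy();o[p[y0:y1,x0:x1]]=(255,0,255);o[d[y0:y1,x0:x1]]=(0,255,0)
s=camera("scene");p2,d2=masks(s);cs=s[195:265,245:335];os_=cs.copy();os_[p2[195:265,245:335]]=(255,0,255);os_[d2[195:265,245:335]]=(0,255,0)
f=lambda a:cv2.resize(a,(400,300),interpolation=cv2.INTER_NEAREST)
cv2.imwrite("pics/m0.png",np.vstack([np.hstack([f(c),f(o)]),np.hstack([f(cs),f(os_)])])[:,:,::-1])
E
```

```text
(no output)
```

View pics/m0.png

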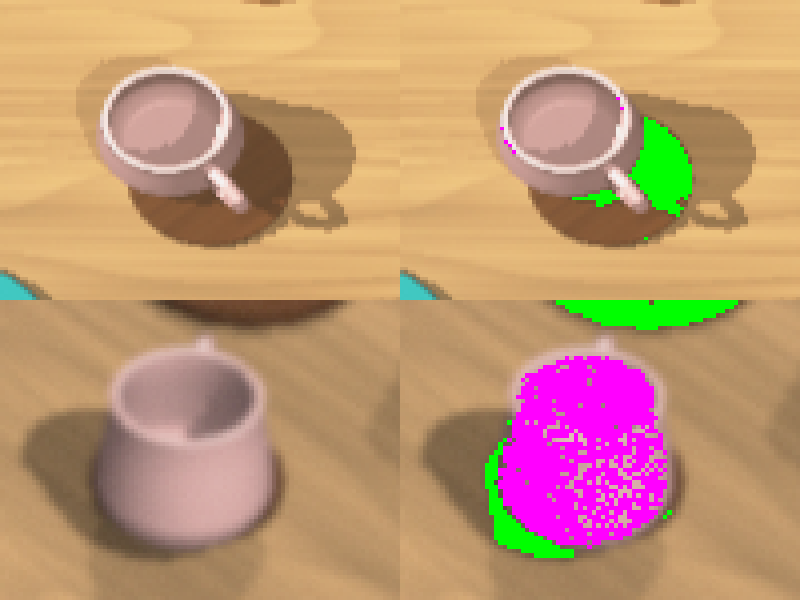

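The crop (scale 4 horizontally, 3.33 vertically, offset 215,170) shows the rim centred near (257,206) and coaster edge at lower right. The pink threshold fails, so I'll sample colours.

Run:
```python
from h import *
im=camera("top");l=cv2.cvtColor(im,cv2.COLOR_RGB2LAB);h=cv2.cvtColor(im,cv2.COLOR_RGB2HSV)
def q(u,v): return int(215+u/4),int(170+v/3.333)
for n,u,v in [("in",150,140),("in2",200,120),("rim",120,90),("body",165,182),("body2",237,130),("handle",228,188),("coastlit",180,225),("coastshade",265,165),("coastshade2",190,197),("wood",320,270),("woodshade",320,140),("shade2",90,100)]:
    x,y=q(u,v);print(n,im[y,x],l[y,x].astype(int)-[0,128,128],h[y,x])
s=camera("scene");ls=cv2.cvtColor(s,cv2.COLOR_RGB2LAB)
for n,u,v in [("body",180,480),("rim",115,390),("shade",60,460),("coast",100,530),("wood",350,560)]:
    x,y=int(245+u*90/400),int(195+(v-300)*70/300);print(n,s[y,x],ls[y,x].astype(int)-[0,128,128])
```

```text
in [210 165 158] [183  16  10] [  4  63 210]
in2 [175 137 128] [154  13  10] [  6  68 175]
rim [144 115 105] [130  10  10] [  8  69 144]
body [164 128 121] [145  13   9] [  5  67 164]
body2 [140 109 100] [125  11  10] [  7  73 140]
handle [245 215 207] [225   9   8] [  6  40 245]
coastlit [128  86  55] [103  14  25] [ 13 145 128]
coastshade [106  73  47] [87 11 21] [ 13 142 106]
coastshade2 [103  73  48] [86 10 20] [ 14 136 103]
wood [225 180 118] [194   9  38] [ 17 121 225]
woodshade [162 126  83] [141   8  29] [ 16 124 162]
shade2 [204 159 106] [175  10  34] [ 16 123 204]
body [208 165 162] [183  15   8]
rim [215 175 164] [191  13  11]
shade [130 106  76] [119   5  20]
coast [103  84  61] [95  4 16]
wood [175 139  98] [154   8  27]
```

```bash
cat >> h.py <<'E'
PROF=[(.0375,.042),(.05,.0403),(.065,.0383),(.078,.0367),(.09,.0355)]
def comp(m,near):
    n,L,S,C=cv2.connectedComponentsWithStats(m.astype(np.uint8))
    i=1+np.argmin([np.hypot(*(C[k]-near))+(1e3 if S[k,4]<60 else 0) for k in range(1,n)]);return (L==i).astype(np.uint8)
def edge(m): return max(cv2.findContours(m,cv2.RETR_EXTERNAL,cv2.CHAIN_APPROX_NONE)[0],key=len).reshape(-1,2)
def mug(n,near,im=None):
    im=camera(n) if im is None else im
    l=cv2.cvtColor(im,cv2.COLOR_RGB2LAB).astype(int)-128
    m0=comp((l[:,:,2]<(17 if n=="top" else 14))&(l[:,:,1]>5)&(l[:,:,0]>-50),near)
    m=cv2.morphologyEx(cv2.morphologyEx(m0,cv2.MORPH_CLOSE,np.ones((5,5))),cv2.MORPH_OPEN,cv2.getStructuringElement(2,(13,13)))
    e=edge(m);B=[(plane(n,e,z),r) for z,r in PROF]
    c0=B[2][0].mean(0)
    f=lambda c:np.min([np.hypot(*(P-c).T)-r+.001 for P,r in B],0)
    s=least_squares(f,c0,loss="soft_l1",f_scale=.001);return s.x,np.sqrt(np.mean(s.fun**2)),m0,m,e
def coaster(im,near,mm):
    l=cv2.cvtColor(im,cv2.COLOR_RGB2LAB).astype(int)
    m=comp((l[:,:,0]<121)&(l[:,:,2]>143)&(mm==0),near);e=edge(m)
    e=np.array([p for p in e if not cv2.dilate(mm,np.ones((7,7)))[p[1],p[0]]])
    P=plane("top",e,.010);return (*fit(P,.0475,P.mean(0)),len(e)),m
E
python3 - <<'E'
from h import *
im=camera("top");c,r,m0,m,e=mug("top",(258,208),im);print("mug top",c.round(4),r,len(e))
mm=m0|m
(k,rk,n),mk=coaster(im,(267,228),mm);print("coaster",k.round(4),rk,n)
s=camera("scene");c2,r2,n0,_,_=mug("scene",(287,230),s);print("mug scene",c2.round(4),r2)
h=comp((m0>0)&(cv2.dilate(m,np.ones((3,3)))==0),(272,226));v=plane("top",np.argwhere(h)[:,::-1],.055);print("handle",v.mean(0),h.sum(),"off",c-k,np.hypot(*(c-k)),"hdir",np.degrees(np.arctan2(*(v.mean(0)-c)[::-1])))
for z,rr in[(.0375,.042),(.09,.0355),(.01,.048)]:
    q=k if z==.01 else c
    a=np.linspace(0,6.28,60);
    for n_,I in(("top",im),("scene",s)): cv2.polylines(I,[(proj(n_,np.c_[q[0]+rr*np.cos(a),q[1]+rr*np.sin(a),0*a+z])*16).round().astype(np.int32)],True,(0,255,0) if z!=.01 else (255,255,0),1,cv2.LINE_AA,4)
f=lambda a:cv2.resize(a,(400,380),interpolation=cv2.INTER_NEAREST)
cv2.imwrite("pics/m1.png",np.hstack([f(im[165:260,215:315]),f(s[180:275,240:340])])[:,:,::-1])
# other things nearby
print("up px", {n:plane("top",p,z).round(3).tolist()[0] for n,p,z in [("case",(385,188),.04),("notes",(336,131),.02),("stapler",(141,248),.05),("org",(281,151),0),("turq",(201,277),0)]})
E
```

```text
mug top [0.5303 0.1363] 0.001767644288698118 105
coaster [0.5092 0.1153] 0.000832287660772757 67
mug scene [0.5394 0.1433] 0.002880715350162528
handle [0.48614581 0.09994807] 40 off [0.02106132 0.02102083] 0.029756591564334845 hdir -140.51493229607374
up px {'case': [0.589, -0.152], 'notes': [0.731, -0.043], 'stapler': [0.439, 0.392], 'org': [0.686, 0.087], 'turq': [0.382, 0.263]}
```

View pics/m1.png

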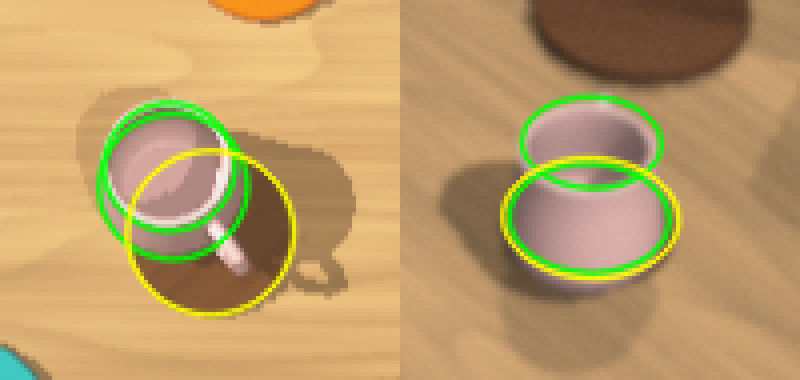

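Overlays agree: mug centre (0.530,0.136), coaster (0.509,0.115), offset 30 mm (inside the 26–34 given), handle at about −140°, away from the far side I'd push from. I'll push toward −x,−y.

Request:
servo_tool([
  [3.5, 7, 0, 0],
  [7, 14, 0, 0],
  [10.5, 21, 0, 0],
  [14, 28, 0, 0],
  [17.5, 35, 0, 0],
  [21, 42, 0, 0],
  [24.5, 49, 0, 0],
  [28, 56, 0, 0],
  [31.5, 63, 0, 0],
  [35, 70, 0, 0],
  [35, 70, 0, 0],
  [35, 70, 0, 0],
  [35, 70, 0, 0],
  [35, 70, 0, 0],
  [35, 70, 0, 0],
  [35, 70, 0, 0],
  [35, 70, 0, 0],
  [35, 70, 0, 0],
  [35, 70, 0, 0],
  [35, 70, 0, 0],
], claw=1)

```text
time: 2.07
ee_pos: [0.5964, 0.2126, 0.2286]
tcp_rot: [-179.9, 0.1, 26.7]
wrist_force: [1.4, -0.7, 0.1]
opening: -0.0002
grasp_force: 0.0
```

```bash
python3 -c "
from workcell import *
o=get_obs();print(o['time'],o['ee_pos'],o['tcp_rot'],o['q'],o['opening'])"
```

```text
2.0667 [0.59637772 0.2126253  0.22863744] [-1.79931619e+02  1.02300063e-01  2.66879814e+01] [1.95977090e+01 1.70098815e+01 2.36910286e+01 9.67911053e+01
 5.52304108e-02 1.72909736e+02] -0.00020998629986894684
```

Request:
servo_tool([
  [0, -0.6, -3.5, 0.1],
  [0, -0.6, -7, 0.2],
  [0, -0.6, -10.5, 0.32],
  [0, -0.6, -14, 0.32],
  [0, -0.6, -17, 0.32],
  [0, -0.6, -19, 0.32],
  [0, -0.6, -20.3, 0.32],
  [0, -0.6, -20.3, 0.32],
  [0, -0.6, -20.3, 0.32],
  [0, -0.6, -20.3, 0.32],
])

```text
time: 2.9
ee_pos: [0.596, 0.2019, 0.0303]
tcp_rot: [179.9, -0.1, 44.8]
wrist_force: [-0.5, -0.1, 0.5]
opening: -0.0001
grasp_force: 0.0
```

Run:
```python
from h import *
o=get_obs();print(o['time'],o['ee_pos'],o['tcp_rot'][2],o['wrist_force'])
cv2.imwrite("pics/a.png",cv2.resize(np.hstack([camera("top")[150:270,200:320],camera("scene")[160:280,220:340]]),(800,400))[:,:,::-1])
```

```text
2.9 [0.5960353  0.20186127 0.0302537 ] 44.787166158957724 [-0.51469857 -0.14641     0.45563391]
```

View pics/a.png

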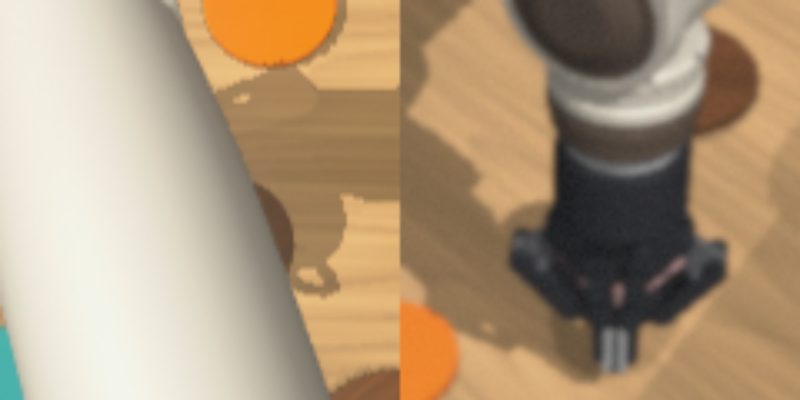

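The arm hides the mug from above. In the scene view the shut fingertips are narrow and the knuckles splay sideways, across the push direction. I'll lower slightly, then push slowly part way.

Request:
servo_tool([
  [-0.5, -0.5, -0.3, 0],
  [-1.0, -1.0, -0.3, 0],
  [-1.5, -1.5, -0.3, 0],
  [-1.8, -1.8, -0.3, 0],
  [-2.0, -2.0, -0.3, 0],
  [-2.1, -2.1, -0.3, 0],
  [-2.2, -2.2, -0.3, 0],
  [-2.3, -2.3, -0.3, 0],
  [-2.4, -2.4, -0.3, 0],
  [-2.5, -2.5, -0.3, 0],
  [-2.6, -2.6, -0.3, 0],
  [-2.7, -2.7, -0.3, 0],
  [-2.8, -2.8, -0.3, 0],
  [-2.9, -2.9, -0.3, 0],
  [-3.0, -3.0, -0.3, 0],
])

```text
time: 4.25
ee_pos: [0.5652, 0.1717, 0.0255]
tcp_rot: [180.0, -0.0, 44.8]
wrist_force: [2.1, 2.5, 2.4]
opening: -0.0001
grasp_force: 1.8
```

Request:
servo_tool([
  [-0.1, -0.1, 0, 0],
  [-0.2, -0.2, 0, 0],
  [-0.3, -0.3, 0, 0],
  [-0.4, -0.4, 0, 0],
  [-0.5, -0.5, 0, 0],
  [-0.6, -0.6, 0, 0],
  [-0.7, -0.7, 0, 0],
  [-0.8, -0.8, 0, 0],
  [-0.9, -0.9, 0, 0],
  [-1.0, -1.0, 0, 0],
  [-1.1, -1.1, 0, 0],
])

```text
time: 5.17
ee_pos: [0.554, 0.1605, 0.0253]
tcp_rot: [180.0, -0.0, 44.8]
wrist_force: [3.1, 2.8, 2.1]
opening: -0.0001
grasp_force: 2.0
```

Request:
servo_tool([
  [0.5, 0.5, 0, 0],
  [1.5, 1.5, 0, 0],
  [3, 3, 0, 0],
  [4, 4, 1, 0],
  [4, 4, 4, 0],
  [4, 6, 8, 0],
  [3, 10, 12, 0],
  [1, 14, 14, 0],
  [-1, 18, 14, 0],
  [-3, 22, 14, 0],
  [-5, 26, 14, 0],
  [-7, 29, 14, 0],
  [-7, 29, 14, 0],
  [-7, 29, 14, 0],
])

```text
time: 6.33
ee_pos: [0.4808, 0.4546, 0.1641]
tcp_rot: [-180.0, 0.1, 45.1]
wrist_force: [0.3, -0.2, 1.0]
opening: 0.0002
grasp_force: 0.0
```

```bash
cat > look.py <<'E'
from h import *
import sys
im=camera("top");c,r,m0,m,e=mug("top",(262,213),im);print("mug top",c.round(4),r)
(k,rk,n),mk=coaster(im,(267,228),m0|m);print("coaster",k.round(4),rk,n,"off mm",((c-k)*1e3).round(1),"off from first coaster",((c-[.5092,.1153])*1e3).round(1))
h=comp((m0>0)&(cv2.dilate(m,np.ones((3,3)))==0),(272,230));v=plane("top",np.argwhere(h)[:,::-1],.055);print("hdir",np.degrees(np.arctan2(*(v.mean(0)-c)[::-1])))
s=camera("scene");o=[im.copy(),s.copy()];a=np.linspace(0,6.28,60)
for z,rr,q in[(.0375,.042,c),(.09,.0355,c),(.01,.048,k)]:
    for n_,I in zip(("top","scene"),o): cv2.polylines(I,[(proj(n_,np.c_[q[0]+rr*np.cos(a),q[1]+rr*np.sin(a),0*a+z])*16).round().astype(np.int32)],True,(0,255,0) if z!=.01 else (255,255,0),1,cv2.LINE_AA,4)
f=lambda a:cv2.resize(a,(400,300),interpolation=cv2.INTER_NEAREST)
g=lambda t,s:np.hstack([f(t[180:255,215:315]),f(s[190:265,240:340])])
cv2.imwrite(sys.argv[1],np.vstack([g(im,s),g(*o)])[:,:,::-1])
E
python3 look.py pics/b.png
```

```text
mug top [0.5163 0.1196] 0.0013278157042676065
coaster [0.5078 0.1153] 0.0005508422365046069 28 off mm [8.5 4.2] off from first coaster [7.1 4.3]
hdir -135.80894848353842
```

View pics/b.png

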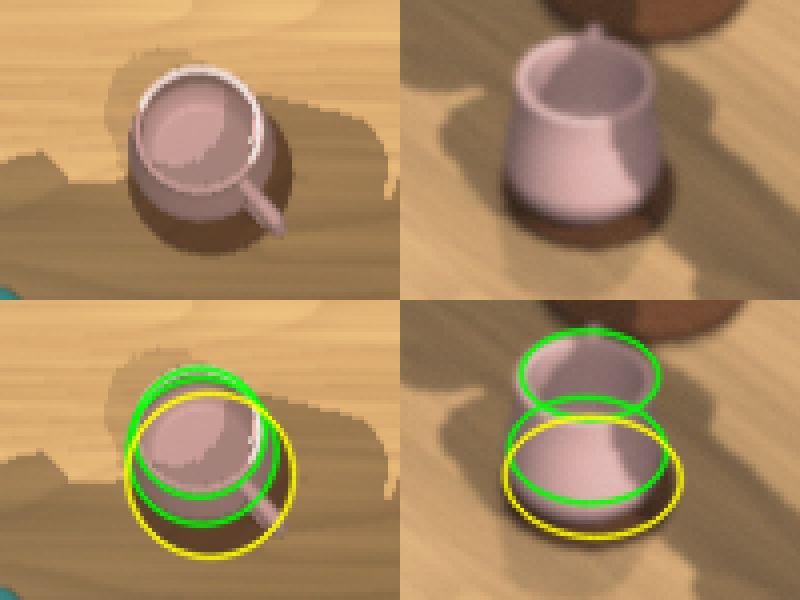

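Half-way done: the mug now stands well on the coaster, about 8 mm in x and 4 mm in y off centre, and the coaster hasn't moved. I'll make a second approach from direction ~29°, stopping slightly short.

Request:
servo_tool([
  [2, -4, 0, -0.1],
  [5, -8, 0, -0.2],
  [8, -12, 0, -0.28],
  [10, -16, 0, -0.28],
  [10.5, -20, 0, -0.28],
  [10.5, -24, 0, -0.28],
  [10.5, -27, 0, -0.28],
  [10.5, -29.1, 0, -0.28],
  [10.5, -29.1, 0, -0.28],
  [10.5, -29.1, -3, -0.28],
  [10.5, -29.1, -6, -0.28],
  [10.5, -29.1, -9, -0.28],
  [10.5, -29.1, -11.5, -0.28],
  [10.5, -29.1, -13, -0.28],
  [10.5, -29.1, -14, -0.28],
  [10.5, -29.1, -14, -0.28],
  [10.5, -29.1, -14, -0.28],
  [10.5, -29.1, -14, -0.28],
])

```text
time: 7.93
ee_pos: [0.5898, 0.1596, 0.0267]
tcp_rot: [180.0, -0.1, 28.7]
wrist_force: [-0.4, -0.3, 1.2]
opening: 0.0001
grasp_force: 0.0
```

Request:
servo_tool([
  [-0.5, -0.28, 0, 0],
  [-1.0, -0.56, 0, 0],
  [-1.3, -0.73, 0, 0],
  [-1.5, -0.84, 0, 0],
  [-1.6, -0.9, 0, 0],
  [-1.7, -0.95, 0, 0],
  [-1.8, -1.0, 0, 0],
  [-1.9, -1.06, 0, 0],
  [-2.0, -1.11, 0, 0],
  [-2.1, -1.17, 0, 0],
  [-2.2, -1.22, 0, 0],
  [-2.3, -1.28, 0, 0],
  [-2.4, -1.34, 0, 0],
])

```text
time: 9.02
ee_pos: [0.5654, 0.1464, 0.0255]
tcp_rot: [180.0, -0.1, 28.8]
wrist_force: [2.9, 1.4, -0.2]
opening: 0.0001
grasp_force: 1.5
```

Request:
servo_tool([
  [-0.1, -0.06, 0, 0],
  [-0.2, -0.11, 0, 0],
  [-0.3, -0.17, 0, 0],
  [-0.4, -0.22, 0, 0],
  [-0.5, -0.28, 0, 0],
  [-0.6, -0.34, 0, 0],
  [-0.7, -0.4, 0, 0],
  [-0.7, -0.4, 0, 0],
  [-0.7, -0.4, 0, 0],
])

```text
time: 9.77
ee_pos: [0.5578, 0.1421, 0.0252]
tcp_rot: [180.0, 0.0, 28.7]
wrist_force: [1.8, 0.0, 0.9]
opening: 0.0
grasp_force: 0.9
```

Request:
servo_tool([
  [0.5, 0.3, 0, 0],
  [1.5, 0.8, 0, 0],
  [3, 1.7, 0, 0],
  [3.5, 2.5, 2, 0],
  [3.5, 4, 6, 0],
  [3.5, 7, 10, 0],
  [2, 11, 14, 0],
  [0, 15, 14, 0],
  [-2, 19, 14, 0],
  [-4, 23, 14, 0],
  [-6, 27, 14, 0],
  [-8, 31, 14, 0],
  [-8, 31, 14, 0],
  [-8, 31, 14, 0],
  [-8, 31, 14, 0],
  [-8, 31, 14, 0],
])

```text
time: 11.1
ee_pos: [0.5376, 0.3576, 0.1649]
tcp_rot: [-178.3, 0.1, 32.9]
wrist_force: [-0.2, 0.0, 0.2]
opening: 0.0001
grasp_force: 0.0
```

```bash
python3 look.py pics/c.png
```

```text
mug top [0.5096 0.1151] 0.0015455971583628666
coaster [0.5103 0.131 ] 0.004278769065305244 34 off mm [ -0.7 -16. ] off from first coaster [ 0.4 -0.2]
hdir -137.0465232815911
```

View pics/c.png

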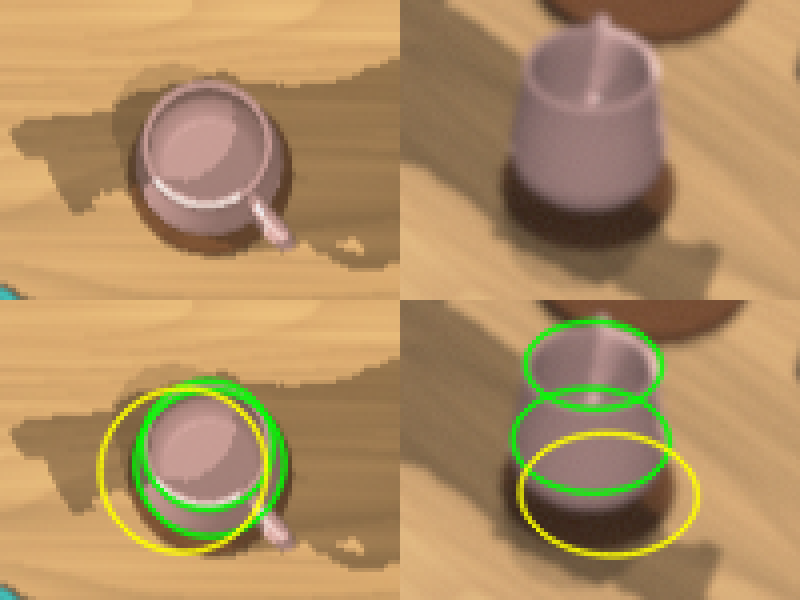

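Against the first, clean coaster fit the mug is within 0.5 mm. This time the arm's shadow spoilt the coaster fit. I'll take the hand well clear to the right and measure again.

Request:
servo_tool([
  [0, 0, 3, 0.1],
  [0, -1, 6, 0.2],
  [0, -4, 9, 0.3],
  [0, -8, 9, 0.3],
  [0, -12, 9, 0.3],
  [0, -16, 9, 0.3],
  [0, -20, 9, 0.3],
  [0, -24, 9, 0.3],
  [0, -28, 9, 0.3],
  [0, -32, 9, 0.3],
  [-1, -36, 9, 0.3],
  [-2, -40, 9, 0.3],
  [-3, -44, 9, 0.3],
  [-4, -48, 9, 0.3],
  [-5, -52, 9, 0.3],
  [-6, -56, 9, 0.3],
  [-7, -60, 9, 0.3],
  [-8, -64, 9, 0.3],
  [-8, -68, 9, 0.3],
  [-8, -72, 9, 0.3],
])

```text
time: 12.87
ee_pos: [0.4557, -0.3641, 0.2559]
tcp_rot: [-178.3, 0.1, 50.1]
wrist_force: [0.7, -0.7, 0.5]
opening: -0.0001
grasp_force: 0.0
```

Request:
servo_tool([
  [-1, -4, 0, 0],
  [-2, -8, 0, 0],
  [-4, -12, 0, 0],
  [-5, -14, 0, 0],
  [-6, -16, 0, 0],
  [-6, -16, 0, 0],
  [-6, -16, 0, 0],
  [-6, -16, 0, 0],
])

```text
time: 13.53
ee_pos: [0.3969, -0.5214, 0.2553]
tcp_rot: [-178.2, 0.1, 50.1]
wrist_force: [0.2, -0.5, 0.4]
opening: -0.0004
grasp_force: 0.0
```

```bash
sed -i 's/<121)&(l\[:,:,2\]>143)/<115)\&(l[:,:,2]>143)/' h.py; python3 look.py pics/d.png
```

```text
mug top [0.508  0.1144] 0.0014529543291622973
coaster [0.5092 0.1109] 0.0003861637116826466 16 off mm [-1.2  3.5] off from first coaster [-1.2 -0.9]
hdir -136.5352102783773
```

View pics/d.png

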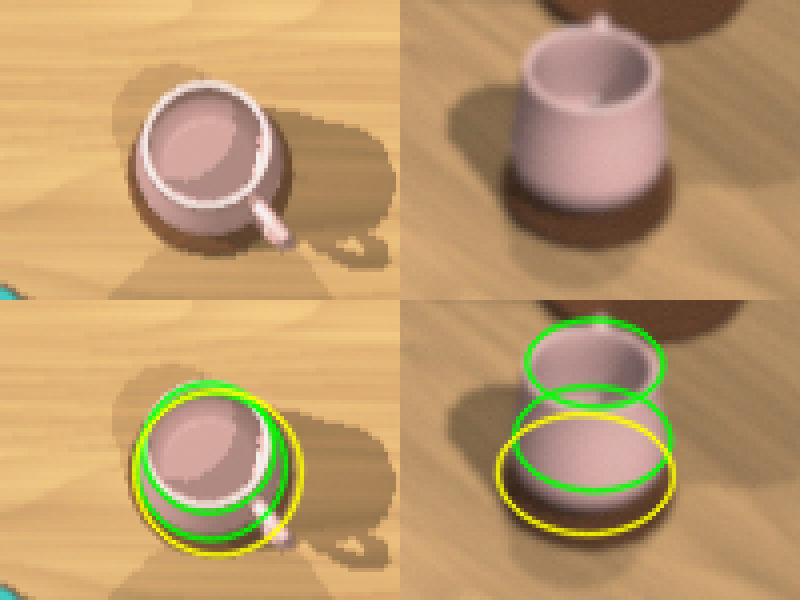

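The hand is clear. The automatic coaster fit used only 16 points and drew the circle about 2.5 px too far right: true edges are at 128 and 291 in the crop. I'll refit using every visible wood edge, on the first picture as well.

```bash
cat > cf.py <<'E'
from h import *
def cf(im):
    l=cv2.cvtColor(cv2.resize(im,None,fx=4,fy=4,interpolation=cv2.INTER_LINEAR),cv2.COLOR_RGB2LAB).astype(int)
    roi=np.zeros(l.shape[:2],bool);roi[185*4:250*4,240*4:295*4]=1
    d=((l[:,:,0]<122)&(l[:,:,2]-128>15)&roi)
    d=cv2.morphologyEx(d.astype(np.uint8),cv2.MORPH_OPEN,np.ones((3,3)))
    wood=((l[:,:,0]>=122)&(l[:,:,2]-128>=23)).astype(np.uint8)
    wood=cv2.morphologyEx(wood,cv2.MORPH_OPEN,np.ones((9,9)))
    e=np.argwhere((d>0)&(cv2.dilate(wood,np.ones((5,5)))>0))[:,::-1]
    P=plane("top",(e+.5)/4-.5,.010)
    for _ in range(3):
        s=least_squares(lambda c:np.hypot(*(P-c[:2]).T)-c[2],[.509,.115,.048],loss="soft_l1",f_scale=.0007)
        P=P[abs(np.hypot(*(P-s.x[:2]).T)-s.x[2])<.002]
    f=fit(P,.048,[.509,.115])[0];a=np.degrees(np.arctan2(*(P-f).T[::-1]))
    return "free",s.x.round(4),"fixed",f.round(4),len(P),np.histogram(a,12,(-180,180))[0]
for im in (cv2.imread("pics/top0.png")[:,:,::-1],camera("top")):
    im=np.ascontiguousarray(im);print(*cf(im));print(mug("top",(262,213),im)[0].round(4))
E
python3 cf.py
```

```text
free [0.5088 0.1141 0.0467] fixed [0.5097 0.1152] 867 [102 123 104 101 118  38   0   0   0  56 117 108]
[0.5301 0.1362]
free [0.5082 0.1142 0.0466] fixed [0.5097 0.1146] 706 [ 92   5 101  99  49   0   0   0  30 101 118 111]
[0.5083 0.1145]
```

With the effective radius, the coaster centre is (0.508,0.114) and the mug is (0.508,0.1145). That puts it centred within about 1.5 mm, with the coaster unmoved within about 1 mm.

```bash
python3 -c "
from workcell import *
print(job_done())"
```

```text
the job is handed in; nothing more can be done
None
```

The job is handed in: the pink mug stands upright in the middle of its coaster, centred to within about 1.5 mm by my measurement. The coaster has not moved measurably, nothing around it was touched, and the hand is clear.

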